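# Clear the packing block and lock the damper holder

## Task

Take the wooden packing block off the blue base of the leaning damper holder, where it stands in the way of the collar's handle, and put it in the empty black scrap bin beside the holder. Then turn the lock collar clockwise by its red handle until the handle is lined up with the green mark in front (the red line on the collar's back then meets the green mark at the back), not short of it and not past it. Leave the carton, the spray can and the steel disc alone.

Things in the scene. Friction and masses are not known exactly. Their poses are not given: they have to be found in the camera images.
- holder: Blue steel base plate, 12 mm thick, fixed. Origin: on its underside (bench level), straight below the collar's axis point, which is 140 mm up; x to the holder's back, y to its left, z up. The plate spans x -170 to +90 mm, y -130 to +130 mm. From it a grey tube leans 30 deg from vertical towards the front (-x), with a grey flange of radius 72 mm just under the collar.
- damper_top (a point): Top centre of the damper held in the holder: black tube of radius 25 mm, then a thin rod and a rubber bush of radius 20 mm, rising from the collar 130 mm along the same leaning axis, so that it overhangs the front of the base. Fixed. z axis along the leaning axis.
- collar (a joint): Turn of the lock collar about the leaning axis, rad. 0: unlocked (handle over the thin red stripe of the flange, on the holder's right, -y side). Grows clockwise seen from above. 1.20: locked mark (handle centred on the 26 mm wide green stripe, at the front). It can go past it, to a stop at 1.55. It stays where it is left; about 3 N at the handle moves it.
- collar_grip (a point): Centre of the collar's red handle grip: a bar 55 mm long (radially), 16 mm wide and 22 mm high, centred 107.5 mm from the collar's axis. x axis radially outwards along the handle, z axis along the leaning collar axis (up and to the front); turns with the collar. At least 60 mm free below the grip.
- collar_center (a point): Point on the collar's axis at the height of the handle; z axis along the leaning axis, x axis towards the handle. The collar is an aluminium ring of radius 46 mm, 22 mm high (11 mm either side of this point), with a red line 8 mm wide on its back, opposite the handle; at the locked mark this line meets a 14 mm wide green mark on the back of the flange.
- chock: Wooden block, 44 x 44 x 105 mm, standing upright on the base in the path of the collar's handle. Origin at the centre of its underside, z along the 105 mm length.
- chock_center (a point): Centre of the wooden block.
- bin: Scrap bin: empty black open box, outside 220 (x) x 200 (y) x 140 mm high, walls and floor 6 mm, fixed; to the left or the right of the holder. Origin at the centre of its underside.
- crate: Grey stock crate, 220 x 200 x 110 mm, full of filters, fixed, on the other side of the holder; not the scrap bin. Origin at the centre of its underside.
- carton: Bystander: cardboard carton 80 x 110 x 90 mm, between the robot and the holder, on the right. Origin at the centre of its underside.
- spray: Bystander: blue spray can, radius 32 mm, 180 mm high, behind the holder on the left. Origin at the centre of its underside.
- disc: Bystander: steel disc with a hole, radius 60 mm, 22 mm thick, lying flat between the robot and the holder, on the left. Origin at the centre of its underside.
There are look-alikes about, which are no part of the job. Of the things shaped like the chock, the wooden one is meant.

How it is judged:
On the way, in this order (a step that is already met when the one before it is completed fails the run):
1. the wooden block is in the scrap bin, let go (x of chock_center in the frame of bin between -0.104 and 0.104 m and y of chock_center in the frame of bin between -0.094 and 0.094 m and z of chock_center in the frame of bin between 0 and 0.13 m and contact force between chock and the fingers below 0.1 N), for 0.2 s.
2. the collar stands at the locked mark (value of joint collar between 1.1 and 1.3 rad and velocity of joint collar between -0.05 and 0.05 rad/s), for 0.2 s.
At the end, for the whole second after the job is handed in: The wooden block lies in the scrap bin (its centre inside the walls and at least 10 mm below its rim), at rest; the collar stands still at its locked mark, 1.20 rad within 0.10 rad (about 6 degrees) (all of step 2 and x of chock_center in the frame of bin between -0.104 and 0.104 m and y of chock_center in the frame of bin between -0.094 and 0.094 m and z of chock_center in the frame of bin between 0 and 0.13 m and linear speed of chock below 0.03 m/s); the robot touches nothing.
It fails at once if the carton, the spray can or the disc is moved by more than 30 mm (distance of any of carton, spray, disc from where it was at the start of the episode above 0.03 m).
It also fails if it takes over 70 s, if anything falls off the work surface, if the arm or the gripper's body presses on something with over 40 N, if the wrist force passes 120 N, or if a joint passes its speed limit or range.

## Robot

A 6-joint arm with a two-finger parallel gripper is mounted at the origin on the work surface. World frame = base frame: x ahead of the robot, y to its left, z up, the work surface at z = 0. Lengths are in m, angles in rad, forces in N, time in s.
With the tool pointing down it reaches from about 0.35 to 0.775 m from the base axis. Payload 7.3 kg.
Tool frame: the origin (TCP) lies midway between the tips of the shut fingers; the grasp point (between the pads) lies 19 mm behind it (tcp_to_grasp is the distance from the TCP to the grasp point, in m); z points along the fingers, y is the line along which they close (so a half turn about z gives the same grasp; the last joint's range is limited). The gripper opens to 92 mm and grips with 3 to 60 N. Pads are 19 mm wide; open, the fingers measure 130 mm over their backs; the gripper's body (75 mm by 190 mm) begins 47 mm behind the grasp point.
Start: joints at [0.988, 0.342, 1.524, -0, 1.275, -0.146], TCP at [0.222, 0.476, 0.227] pointing down, gripper open.
Joint ranges: [-2.53, 2.53], [-0.77, 2.02], [0.04, 2.7], [-1, 4.14], [0.28, 2.66], [-3.11, 3.11]. Speed limits (rad/s): [2.57, 2.57, 3.14, 3.14, 3.14, 3.14].

## Interface

Orientations are given as [roll, pitch, yaw] about the fixed x, y, z axes, in that order (R = Rz(yaw) Ry(pitch) Rx(roll)).
In Python, from cell import observe, read_camera, calibration, hand_in, tcp_to_grasp gives the robot as it stands.
- The arm moves only by the tool send_rows, never from a script. Its argument "targets" is a list of rows, each a list of 5 numbers: the opening, from 0 (shut) to 1 (fully open), then the shift along the world's x, y, z in m, then the turn about the world's z in rad. A call has 1 to 5 rows; each row shifts and turns the commanded pose from where the row before left it; what a row does not reach is not made up. A row lasts 1/10 s, in which the tool goes at most 50 mm and 8.59 degrees, less where a joint would pass 70% of its speed; a pose out of reach is approached as far as the arm can. A call is refused whole if a number of a shift passes 0.05 or a number of a turn 0.15, either way. A call with a gripper value outside its range is refused whole. The fingers move at their own pace and stop on an object; "grip_force" is the grip in N (left out, the last holds). Time passes only in rows, so rows that do not move let the fingers close. It gives the time, the measured TCP pose, the force, the opening and the grip force at its end, in the units of the state.
- observe(): the state, without advancing time (a new reading comes with each control period).
- read_camera(name): name is "scene" or "top"; returns (picture, depth): 384x512x3 uint8, red, green, blue; 384x512 float32, m along the optical axis (not along the pixel's ray), 0 where there is no reading.
- calibration(name): a dict with "intrinsics" (3x3 intrinsics, pixels), "world_to_cam" (4x4, takes a point from world to camera coordinates). Camera axes: x right, y up, looking along -z (the intrinsics and any distortion apply to the point x, -y, -z); pixel columns grow to the right and rows downward; lengths in m; the calibration is good to about 2 mm. A picture is of the moment at which its call begins. calibration takes no time and is no camera call.
- hand_in(): hands the job in; it is judged then, once.
The state is a dict: "time": time; "qpos": joint angles; "qvel": joint speeds; "joint_efforts": joint torques, N m; "tool_pos": TCP position; "tool_rot": TCP orientation; "contact_force": force on the tool from outside, world axes, zero at the start; "torque": the same for the moment, N m; "opening": finger opening in m; "grip_force": force on a finger pad.
Only numpy, scipy, OpenCV 4.12 (cv2) and the standard library are available. Lean on these libraries where they do the work, as an engineer would, in place of code of your own. Each camera call takes 0.05 s, during which the arm holds its last target. There are 200 camera calls.

## Working session

There is one attempt and no reset: what is moved stays moved. The work goes in short steps, Python scripts to look and compute and a tool call to move; the robot and the scene stay as the last step left them, time stands still between calls to the robot, and variables do not carry over. Pictures are saved under pics/ and viewed, at most 10 in all, crops included, and the job is handed in when it is done.

Besides the shell and the picture viewer there is one more tool, called after ">>>" by a JSON object that holds its "name" and its "arguments", one argument or row to a line. send_rows: Moves the arm, as the interface text tells. Its arguments: {"type":"object","properties":{"targets":{"type":"array","items":{"type":"array","items":{"type":"number"}}},"grip_force":{"type":"number"}},"required":["targets"]}

```bash
mkdir -p pics; ls
cat > h.py <<'E'
import numpy as np,cv2
from cell import *
def grab(n):
    p,d=read_camera(n); c=calibration(n); return p,d,np.array(c["intrinsics"]),np.array(c["world_to_cam"])
def cloud(d,K,T):
    h,w=d.shape; v,u=np.mgrid[:h,:w]
    P=np.stack([(u-K[0,2])/K[0,0]*d,-(v-K[1,2])/K[1,1]*d,-d],-1)
    return (P-T[:3,3])@T[:3,:3]
def proj(X,K,T):
    p=T[:3,:3]@np.array(X)+T[:3,3]; return K[0,2]+K[0,0]*p[0]/-p[2],K[1,2]+K[1,1]*p[1]/p[2]
E
python3 - <<'E'
from h import *
ims=[]
for n in("scene","top"):
    p,d,K,T=grab(n); np.savez(n+"0.npz",p=p,d=d,K=K,T=T); cv2.imwrite(f"pics/{n}0.png",cv2.resize(p[:,:,::-1],(800,600)))
    print(n,K.round(1).tolist(),"cam",(-T[:3,:3].T@T[:3,3]).round(3),[k for k in calibration(n)],(d>0).mean())
print(observe(),tcp_to_grasp)
E
```

```text
pics
scene [[361.5, 0.0, 253.0], [0.0, 361.5, 188.3], [0.0, 0.0, 1.0]] cam [ 1.054 -0.178  1.069] ['intrinsics', 'world_to_cam'] 0.9957936604817709
top [[359.6, 0.0, 257.8], [0.0, 359.6, 194.4], [0.0, 0.0, 1.0]] cam [4.850e-01 1.000e-03 1.349e+00] ['intrinsics', 'world_to_cam'] 0.9959716796875
{'time': 0.1, 'qpos': array([ 9.88009626e-01,  3.42639834e-01,  1.52495337e+00,  2.78579815e-05,
        1.27537793e+00, -1.45994301e-01]), 'qvel': array([-0.0002611 , -0.00224021, -0.00081539,  0.00051216, -0.00021316,
        0.00042948]), 'joint_efforts': array([ 2.24097559e-03, -4.32005060e+01, -2.44694567e+01,  7.18722283e-02,
        5.25809114e-02, -6.02231557e-05]), 'tool_pos': array([0.22185687, 0.4754113 , 0.22611018]), 'tool_rot': array([-3.14023271e+00, -2.26893513e-04,  2.70479197e+00]), 'contact_force': array([0.5892045 , 0.03124728, 0.01883811]), 'torque': array([-0.0059004 ,  0.00591704,  0.00348064]), 'grip_force': 0.0, 'opening': 0.09176565832819657} 0.0188
```

View pics/scene0.png

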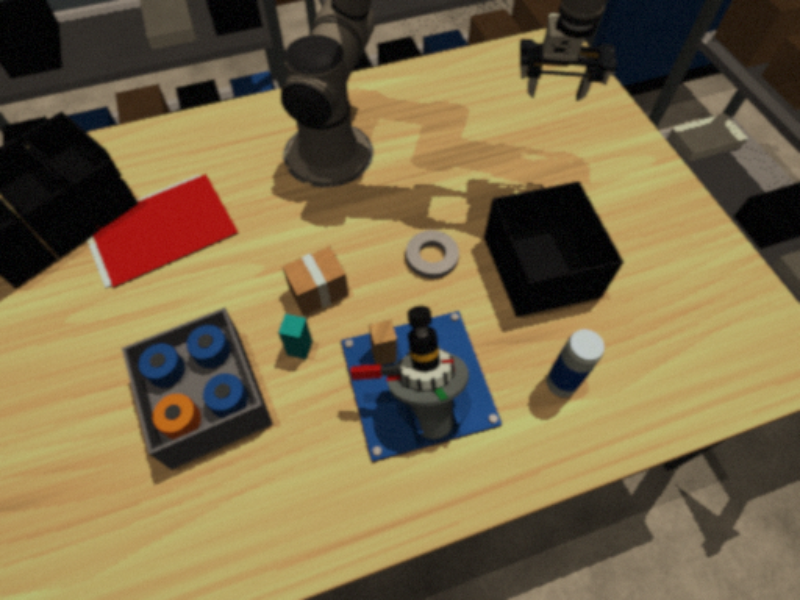

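View pics/top0.png

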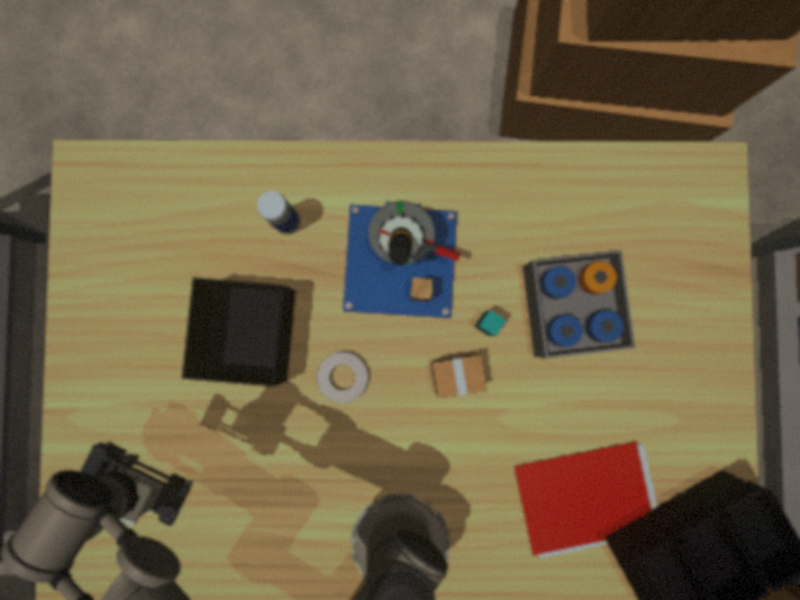

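The scene view shows the robot, the bin on the holder's left, and the wooden block in front of the collar. Candidates for the block (top view, 800x600 px):
- wooden block on the blue base: (422,288)
- teal block off the base: (491,322)
- taped carton: (460,375)

I choose (422,288): it is wooden and stands on the blue base. The bin is the empty black box at (240,330), not the filter crate at (580,303) or the black boxes at the lower right.

Run:
```python
from h import *
L={n:np.load(n+"0.npz") for n in("scene","top")}
def hsv(z): return cv2.cvtColor(np.ascontiguousarray(z["p"]),cv2.COLOR_RGB2HSV)
C={n:cloud(L[n]["d"],L[n]["K"],L[n]["T"]) for n in L}
# base plate
for n in L:
    h=hsv(L[n]);X=C[n]
    m=(h[...,0]>100)&(h[...,0]<125)&(h[...,1]>150)&(h[...,2]>40)&(X[...,2]<.03)&(X[...,2]>-.01)&(abs(X[...,1])<.25)&(X[...,0]>.35)&(X[...,0]<.95)
    k,lab,st,_=cv2.connectedComponentsWithStats(m.astype(np.uint8)); i=1+st[1:,4].argmax(); P=X[lab==i]
    r=cv2.minAreaRect((P[:,:2]*1000).astype(np.float32)); print(n,"plate",r,"z",np.median(P[:,2]))
    # wooden block: high things over the plate with wood hue
    w=(h[...,0]<25)&(h[...,1]>60)&(X[...,2]>.02)&(X[...,2]<.14)&(X[...,0]>.45)&(X[...,0]<.75)&(abs(X[...,1]+.03)<.1)&(h[...,2]>70)&~((h[...,0]<6)&(h[...,1]>190))
    k,lab,st,_=cv2.connectedComponentsWithStats(w.astype(np.uint8)); i=1+st[1:,4].argmax(); P=X[lab==i]; print(n,"wood",st[i])
    zt=np.percentile(P[:,2],90); Q=P[P[:,2]>zt-.012]; print(" ztop",zt,len(Q),cv2.minAreaRect((Q[:,:2]*1000).astype(np.float32)), P.min(0),P.max(0))
    rd=((h[...,0]<6)|(h[...,0]>174))&(h[...,1]>170)&(X[...,2]>.05)&(X[...,2]<.25)&(X[...,0]>.45)&(X[...,0]<.85)&(abs(X[...,1])<.25)&(h[...,2]>60)
    k,lab,st,_=cv2.connectedComponentsWithStats(rd.astype(np.uint8))
    for i in range(1,k):
        if st[i,4]>15: P=X[lab==i]; print(n,"red",st[i],P.mean(0).round(3),P.min(0).round(3),P.max(0).round(3))
    g=(h[...,0]>45)&(h[...,0]<80)&(h[...,1]>120)&(X[...,2]>.05)&(X[...,2]<.25)&(X[...,0]>.45)
    if g.any(): print(n,"green",g.sum(),X[g].mean(0).round(3))
    bk=(h[...,2]<60)&(X[...,2]>.11)&(X[...,2]<.16)&(X[...,1]>.15)&(X[...,1]<.5)&(X[...,0]>.35)&(X[...,0]<.7)
    P=X[bk]; print(n,"bin rim",len(P),cv2.minAreaRect((P[:,:2]*1000).astype(np.float32)),np.median(P[:,2]))
z=L["top"]["p"][110:230,210:330,::-1]; s=L["scene"]["p"][190:300,210:330,::-1]
cv2.imwrite("pics/crop.png",np.hstack([cv2.resize(z,(400,400)),cv2.resize(s,(400,400))]))
```

```text
scene plate ((672.6378173828125, 80.13544464111328), (95.1142578125, 254.36129760742188), 85.25843811035156) z 0.01290796084970254
scene wood [236 205  17  16 209]
 ztop 0.1204591191199649 208 ((591.0535888671875, -48.21315002441406), (43.4909553527832, 44.254791259765625), 86.05233764648438) [ 0.56819814 -0.07046706  0.1081354 ] [ 0.6143271  -0.02560175  0.12316422]
scene red [225 233  19   9 144] [ 0.668 -0.102  0.144] [ 0.653 -0.127  0.132] [ 0.682 -0.075  0.153]
scene green 184 [0.598 0.262 0.11 ]
scene bin rim 1326 ((494.49945068359375, 356.55438232421875), (201.505615234375, 223.4912567138672), 85.59205627441406) 0.12985295869345218
top plate ((664.6126098632812, 1.21746826171875), (247.17327880859375, 247.18089294433594), 86.1424789428711) z 0.012727277070375163
top wood [263 178  14  14 167]
 ztop 0.12038690768595345 159 ((590.36376953125, -45.4173583984375), (42.62672805786133, 43.58597183227539), 84.9771728515625) [ 0.5670379  -0.06834532  0.0761794 ] [ 0.61158724 -0.02364007  0.12474017]
top red [279 158  15   8  62] [ 0.664 -0.1    0.145] [ 0.653 -0.124  0.134] [ 0.677 -0.077  0.153]
top green 15 [0.749 0.002 0.174]
top bin rim 624 ((494.6210632324219, 358.2947998046875), (196.86314392089844, 215.8349151611328), 85.08377075195312) 0.13383356615636843
```

View pics/crop.png

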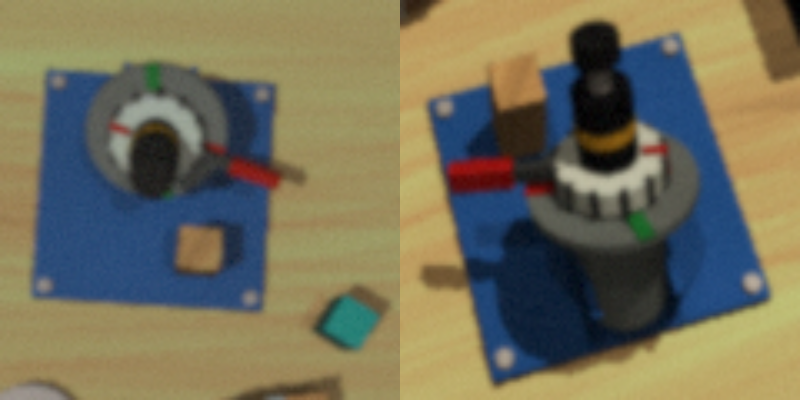

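The crop confirms it: the wooden block (left crop at (200,248)) stands on the blue base. The red handle is at (255,172) on the right, the green back mark at (153,75), and the damper overhangs towards the block. Next I measure the damper's overhang and the collar geometry.

Run:
```python
from h import *
A=[]
for n in("scene","top"):
    z=np.load(n+"0.npz");X=cloud(z["d"],z["K"],z["T"]);h=cv2.cvtColor(np.ascontiguousarray(z["p"]),cv2.COLOR_RGB2HSV)
    P=X[(X[...,2]>.16)&(X[...,2]<.4)&(abs(X[...,0]-.67)<.12)&(abs(X[...,1])<.1)]
    for lo in np.arange(.16,.32,.02):
        Q=P[(P[:,2]>lo)&(P[:,2]<lo+.02)]
        if len(Q)>3: print(n,round(lo,2),len(Q),np.percentile(Q,3,axis=0).round(3),np.percentile(Q,97,axis=0).round(3))
    print("zmax",P[:,2].max())
    # plate edges: project hypothesised holder origin
    best=z
    m=((h[...,0]>100)&(h[...,0]<125)&(h[...,1]>150)&(abs(X[...,1])<.25)&(X[...,0]>.4)&(X[...,0]<.9)&(abs(X[...,2]-.012)<.015)).astype(np.uint8)
    m=cv2.morphologyEx(m,cv2.MORPH_CLOSE,np.ones((5,5)))
    c=max(cv2.findContours(m,0,cv2.CHAIN_APPROX_NONE)[0],key=cv2.contourArea)[:,0]
    # cast onto plane z=.012
    R,t=z["T"][:3,:3],z["T"][:3,3];K=z["K"];o=-R.T@t
    d=np.stack([(c[:,0]-K[0,2])/K[0,0],-(c[:,1]-K[1,2])/K[1,1],-np.ones(len(c))],-1)@R
    W=o+d*((.012-o[2])/d[:,2])[:,None]
    print(n,cv2.minAreaRect((W[:,:2]*1000).astype(np.float32)))
    # red / green / collar wide listing
    s=(h[...,1]>120)&(X[...,2]>.09)&(X[...,2]<.22)&(abs(X[...,0]-.7)<.12)&(abs(X[...,1])<.16)
    for nm,k in(("red",((h[...,0]<7)|(h[...,0]>172))),("green",(h[...,0]>45)&(h[...,0]<85))):
        q,lab,st,ce=cv2.connectedComponentsWithStats((s&k).astype(np.uint8))
        for i in range(1,q):
            if st[i,4]>4: P2=X[lab==i];print(n,nm,st[i,4],ce[i].round(1),np.median(P2,0).round(3),P2.min(0).round(3),P2.max(0).round(3))
```

```text
scene 0.16 718 [ 0.697 -0.047  0.161] [0.77  0.038 0.178]
scene 0.18 171 [ 0.68  -0.026  0.18 ] [0.736 0.02  0.199]
scene 0.2 208 [ 0.651 -0.024  0.201] [0.698 0.021 0.22 ]
scene 0.22 101 [ 0.658 -0.018  0.22 ] [0.687 0.014 0.234]
scene 0.24 168 [ 0.629 -0.018  0.244] [0.666 0.017 0.259]
scene 0.26 22 [ 0.65  -0.009  0.26 ] [0.659 0.011 0.262]
zmax 0.2628874507425144
scene ((667.1068115234375, 0.3712310791015625), (252.3204345703125, 252.52410888671875), 86.50578308105469)
scene red 14 [286.4 230.6] [0.705 0.036 0.168] [0.701 0.028 0.165] [0.712 0.043 0.17 ]
scene red 156 [234.3 237.5] [ 0.669 -0.101  0.144] [ 0.653 -0.129  0.131] [ 0.684 -0.074  0.153]
scene red 30 [251.3 241.4] [ 0.691 -0.059  0.132] [ 0.682 -0.07   0.128] [ 0.698 -0.05   0.151]
scene green 34 [281.7 251.8] [0.758 0.002 0.17 ] [ 0.746 -0.005  0.161] [0.769 0.009 0.176]
top 0.16 447 [ 0.697 -0.043  0.161] [0.767 0.044 0.179]
top 0.18 59 [ 0.684 -0.022  0.18 ] [0.733 0.023 0.199]
top 0.2 78 [ 0.659 -0.022  0.202] [0.696 0.026 0.22 ]
top 0.22 47 [ 0.668 -0.017  0.22 ] [0.686 0.018 0.227]
top 0.24 129 [ 0.626 -0.015  0.245] [0.663 0.022 0.259]
top 0.26 16 [ 0.65  -0.007  0.26 ] [0.658 0.014 0.264]
zmax 0.26467259775364715
top ((664.3316650390625, 1.301483154296875), (246.85617065429688, 246.5682373046875), 86.26657104492188)
top red 6 [244.7 147.8] [0.706 0.039 0.168] [0.703 0.031 0.163] [0.709 0.044 0.174]
top red 12 [273.9 154.1] [ 0.692 -0.06   0.134] [ 0.687 -0.068  0.13 ] [ 0.695 -0.054  0.144]
top red 83 [285.7 161.3] [ 0.666 -0.1    0.145] [ 0.65  -0.125  0.134] [ 0.681 -0.074  0.153]
top green 14 [255.3 132.4] [0.758 0.004 0.169] [0.75  0.001 0.163] [0.765 0.007 0.172]
```

>>> {"name": "send_rows", "arguments": {
  "targets": [
    [1,0.02,-0.042,0.01,0.075],
    [1,0.02,-0.042,0.01,0.075],
    [1,0.02,-0.042,0,0.075],
    [1,0.02,-0.042,0,0.075],
    [1,0.02,-0.042,0,0.075]
  ]
}}

```text
time: 0.6
tool_pos: [0.3223, 0.264, 0.2466]
tool_rot: [3.142, -0.0, 3.083]
contact_force: [1.1, 0.9, 0.1]
opening: 0.0917
grip_force: 0.0
```

>>> {"name": "send_rows", "arguments": {
  "targets": [
    [1,0.02,-0.042,0,0],
    [1,0.02,-0.042,0,0],
    [1,0.02,-0.042,0,0],
    [1,0.02,-0.042,0,0],
    [1,0.02,-0.042,0,0]
  ]
}}

```text
time: 1.1
tool_pos: [0.4224, 0.0539, 0.2467]
tool_rot: [3.141, -0.0, 3.08]
contact_force: [1.2, -0.3, -0.8]
opening: 0.0921
grip_force: 0.0
```

>>> {"name": "send_rows", "arguments": {
  "targets": [
    [1,0.025,-0.04,0,0],
    [1,0.025,-0.04,0,0],
    [1,0.04,-0.02,-0.01,0],
    [1,0.035,0,-0.02,0],
    [1,0.03,0,-0.02,0]
  ]
}}

```text
time: 1.6
tool_pos: [0.5787, -0.0455, 0.1957]
tool_rot: [3.141, 0.0, 3.078]
contact_force: [0.0, -0.1, 1.4]
opening: 0.092
grip_force: 0.0
```

>>> {"name": "send_rows", "arguments": {
  "targets": [
    [1,0,0,-0.04,0],
    [1,0,0,-0.04,0],
    [1,0,0,-0.03,0],
    [1,0,0,-0.01,0],
    [1,0,0,0,0]
  ]
}}

```text
time: 2.1
tool_pos: [0.5763, -0.0441, 0.0755]
tool_rot: [3.141, -0.003, 3.08]
contact_force: [-0.3, 0.1, 0.9]
opening: 0.0917
grip_force: 0.0
```

>>> {"name": "send_rows", "arguments": {
  "targets": [
    [0,0,0,0,0],
    [0,0,0,0,0],
    [0,0,0,0,0],
    [0,0,0,0,0],
    [0,0,0,0,0]
  ],
  "grip_force": 30
}}

```text
time: 2.6
tool_pos: [0.5773, -0.0443, 0.0773]
tool_rot: [-3.142, 0.001, 3.08]
contact_force: [0.1, 0.8, 0.5]
opening: 0.0565
grip_force: 0.0
```

>>> {"name": "send_rows", "arguments": {
  "targets": [
    [0,-0.01,0,0.015,0],
    [0,-0.02,0,0.03,0],
    [0,-0.01,0,0.045,0],
    [0,0,0,0.045,0],
    [0,0,0,0.045,0]
  ]
}}

```text
time: 3.1
tool_pos: [0.5365, -0.0442, 0.2589]
tool_rot: [3.142, 0.0, 3.08]
contact_force: [1.0, 0.0, 0.2]
opening: 0.0168
grip_force: 0.0
```

The fingers close slower than I assumed, so I lifted before they had gripped. I'll check where the block is now.

```bash
cat > wood.py <<'E'
from h import *
import sys
out=[]
for n in("scene","top"):
    p,d,K,T=grab(n);X=cloud(d,K,T);h=cv2.cvtColor(p,cv2.COLOR_RGB2HSV)
    w=(h[...,0]<25)&(h[...,1]>60)&(X[...,2]>.03)&(X[...,2]<.14)&(X[...,0]>.5)&(X[...,0]<.75)&(abs(X[...,1]+.03)<.1)&(h[...,2]>70)&~((h[...,0]<6)&(h[...,1]>190))
    k,lab,st,_=cv2.connectedComponentsWithStats(w.astype(np.uint8))
    if k>1:
        i=1+st[1:,4].argmax(); P=X[lab==i]; zt=np.percentile(P[:,2],90);Q=P[P[:,2]>zt-.012]
        print(n,st[i],"ztop",zt,len(Q),cv2.minAreaRect((Q[:,:2]*1000).astype(np.float32)))
    out.append(cv2.resize(p[60:300,130:400,::-1],(400,356)))
cv2.imwrite(f"pics/{sys.argv[1]}.png",np.hstack(out))
E
python3 wood.py a1
```

```text
scene [236 205  17  16 152] ztop 0.12004574770457233 150 ((590.815673828125, -48.245750427246094), (44.041893005371094, 44.526824951171875), 85.9666748046875)
top [272 152   5   4  14] ztop 0.1374656316728335 14 ((692.0970458984375, -60.50590515136719), (15.383058547973633, 8.881993293762207), 79.97600555419922)
```

View pics/a1.png

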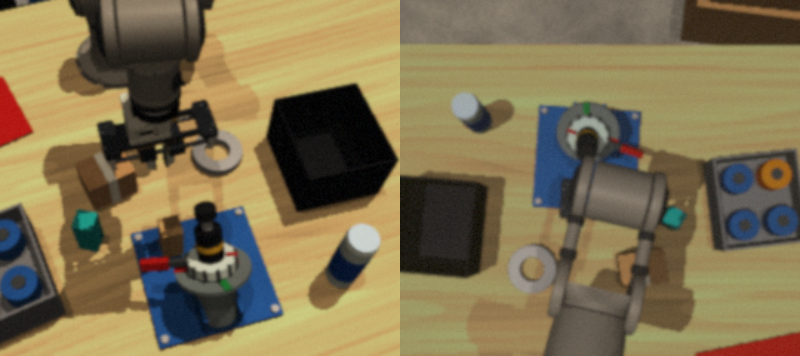

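The block is unmoved: left half at (170,235), same measured pose as before. I'll reopen and grasp again, waiting for the fingers.

>>> {"name": "send_rows", "arguments": {
  "targets": [
    [1,0,0,0,0],
    [1,0,0,0,0],
    [1,0,0,0,0],
    [1,0,0,0,0],
    [1,0,0,0,0]
  ]
}}

```text
time: 3.7
tool_pos: [0.5369, -0.0443, 0.2559]
tool_rot: [3.141, -0.002, 3.08]
contact_force: [0.7, 0.2, -0.1]
opening: 0.0436
grip_force: 0.0
```

>>> {"name": "send_rows", "arguments": {
  "targets": [
    [1,0,0,0,0],
    [1,0,0,0,0],
    [1,0.02,0,-0.04,0],
    [1,0.02,0,-0.04,0],
    [1,0,0,0,0]
  ]
}}

```text
time: 4.2
tool_pos: [0.5755, -0.0438, 0.1708]
tool_rot: [3.14, -0.01, 3.08]
contact_force: [-0.8, 0.3, -0.5]
opening: 0.0838
grip_force: 0.0
```

>>> {"name": "send_rows", "arguments": {
  "targets": [
    [1,0,-0.001,-0.02,0],
    [1,0,-0.001,-0.03,0],
    [1,0,0,-0.03,0],
    [1,0,0,-0.02,0],
    [0,0,0,0,0]
  ]
}}

```text
time: 4.7
tool_pos: [0.5755, -0.0461, 0.0757]
tool_rot: [3.141, -0.004, 3.08]
contact_force: [-0.4, -0.1, -0.1]
opening: 0.0875
grip_force: 0.0
```

>>> {"name": "send_rows", "arguments": {
  "targets": [
    [0,0,0,0,0],
    [0,0,0,0,0],
    [0,0,0,0,0],
    [0,0,0,0,0],
    [0,0,0,0,0]
  ]
}}

```text
time: 5.2
tool_pos: [0.5773, -0.0463, 0.0773]
tool_rot: [-3.142, 0.001, 3.08]
contact_force: [-0.1, -0.5, -0.2]
opening: 0.0487
grip_force: 0.0
```

>>> {"name": "send_rows", "arguments": {
  "targets": [
    [0,0,0,0,0],
    [0,0,0,0,0]
  ]
}}

```text
time: 5.4
tool_pos: [0.5773, -0.0462, 0.0771]
tool_rot: [3.142, 0.0, 3.08]
contact_force: [0.6, 1.3, 2.9]
opening: 0.0441
grip_force: 29.9
```

>>> {"name": "send_rows", "arguments": {
  "targets": [
    [0,-0.005,0,0.01,0],
    [0,-0.015,0,0.03,0],
    [0,-0.02,0,0.045,0],
    [0,-0.02,0.005,0.045,0],
    [0,-0.015,0.02,0.04,0]
  ]
}}

```text
time: 5.9
tool_pos: [0.5006, -0.0222, 0.2491]
tool_rot: [-3.141, 0.0, 3.078]
contact_force: [-0.0, 0.8, -1.0]
opening: 0.0432
grip_force: 29.9
```

>>> {"name": "send_rows", "arguments": {
  "targets": [
    [0,0,0.045,0.01,0],
    [0,0,0.048,0,0],
    [0,0,0.048,0,0],
    [0,0,0.048,0,0],
    [0,0,0.048,0,0]
  ]
}}

```text
time: 6.4
tool_pos: [0.5012, 0.2174, 0.2573]
tool_rot: [-3.142, 0.0, 3.08]
contact_force: [1.1, -0.8, -1.1]
opening: 0.0438
grip_force: 29.9
```

>>> {"name": "send_rows", "arguments": {
  "targets": [
    [0,-0.01,0.048,0,0],
    [0,-0.01,0.048,0,0],
    [0,0,0.035,0,0],
    [0,0,0.01,0,0],
    [0,0,0,0,0]
  ]
}}

```text
time: 6.9
tool_pos: [0.4814, 0.3576, 0.2565]
tool_rot: [-3.141, -0.001, 3.082]
contact_force: [0.3, -0.0, -0.9]
opening: 0.0439
grip_force: 29.9
```

>>> {"name": "send_rows", "arguments": {
  "targets": [
    [0,0,0,-0.045,0],
    [0,0,0,-0.045,0],
    [0,0,0,-0.04,0],
    [0,0,0,-0.03,0],
    [0,0,0,-0.008,0]
  ]
}}

```text
time: 7.4
tool_pos: [0.4805, 0.3537, 0.0855]
tool_rot: [-3.137, -0.006, 3.078]
contact_force: [0.2, -0.4, -0.9]
opening: 0.044
grip_force: 29.9
```

>>> {"name": "send_rows", "arguments": {
  "targets": [
    [0,0,0,0,0],
    [1,0,0,0,0],
    [1,0,0,0,0],
    [1,0,0,0,0],
    [1,0,0,0,0]
  ]
}}

```text
time: 7.9
tool_pos: [0.4825, 0.357, 0.0898]
tool_rot: [3.141, 0.002, 3.08]
contact_force: [-0.5, 0.1, -0.5]
opening: 0.0715
grip_force: 0.0
```

>>> {"name": "send_rows", "arguments": {
  "targets": [
    [1,0,0,0,0],
    [1,0,0,0.02,0],
    [1,0,0,0.04,0],
    [1,0,0,0.045,0],
    [1,0,0,0.045,0]
  ]
}}

```text
time: 8.4
tool_pos: [0.4817, 0.3566, 0.2403]
tool_rot: [-3.141, -0.001, 3.08]
contact_force: [1.2, 0.3, 0.2]
opening: 0.0916
grip_force: 0.0
```

>>> {"name": "send_rows", "arguments": {
  "targets": [
    [0,-0.01,-0.045,0.01,-0.14],
    [0,-0.01,-0.045,0,-0.14],
    [0,0,-0.047,0,-0.14],
    [0,0,-0.047,0,-0.14],
    [0,0,-0.047,0,-0.14]
  ]
}}

```text
time: 8.9
tool_pos: [0.4616, 0.1242, 0.2491]
tool_rot: [3.141, 0.001, 2.375]
contact_force: [0.3, -0.7, 0.2]
opening: 0.0561
grip_force: 0.0
```

>>> {"name": "send_rows", "arguments": {
  "targets": [
    [0,0,-0.047,0,-0.14],
    [0,0,-0.047,0,-0.14],
    [0,0,-0.047,0,-0.14],
    [0,0,-0.047,0,-0.14],
    [0,0,-0.047,0,-0.14]
  ]
}}

```text
time: 9.4
tool_pos: [0.4617, -0.1111, 0.2491]
tool_rot: [3.141, 0.0, 1.674]
contact_force: [0.5, -0.0, 1.2]
opening: 0.0167
grip_force: 0.0
```

>>> {"name": "send_rows", "arguments": {
  "targets": [
    [0,0,-0.045,0,-0.14],
    [0,0,-0.045,0,-0.14],
    [0,0,0,0,-0.14],
    [0,0,0,0,-0.13],
    [0,0,0,0,0]
  ]
}}

```text
time: 9.9
tool_pos: [0.4619, -0.1997, 0.2487]
tool_rot: [-3.142, -0.0, 1.128]
contact_force: [0.2, 0.4, 0.4]
opening: 0.0005
grip_force: 0.0
```

```bash
cat > plan.py <<'E'
from h import *
psi=-.063;O=np.array([.706,-.0016]);Rz=np.array([[np.cos(psi),-np.sin(psi)],[np.sin(psi),np.cos(psi)]])
def way(adeg,r=.127,gap=0,mint=14):
    a=np.radians(adeg);c,s=np.cos(a),np.sin(a)
    t=np.array([.866*s,-c]); th=t/np.linalg.norm(t); tilt=np.arctan2(th[0],-th[1]) # 0 at front
    tl=max(tilt,np.radians(mint)); f=.019*abs(np.cos(tl-tilt))+.0095*abs(np.sin(tl-tilt))
    P=np.array([-.006-.866*r*c,-r*s])+.008*t+th*(f+gap)
    return np.r_[O+Rz@P,.1505-.5*r*c-.020],psi+tl
if __name__=="__main__":
    for a,g in((71,.02),(71,0),(60,0),(50,0),(40,0),(30,0),(20,0),(12,0),(6,0),(3,0),(0,0)):
        w,y=way(a,gap=g); print(a,g,w.round(4),round(y,3))
E
python3 plan.py; python3 wood.py a2; python3 -c "
from h import *
print({k:v for k,v in observe().items() if k in('qpos','tool_pos','tool_rot','time')})"
```

```text
71 0.02 [ 0.6984 -0.1385  0.1098] 1.129
71 0 [ 0.6803 -0.1299  0.1098] 1.129
60 0 [ 0.6591 -0.1234  0.0987] 0.92
50 0 [ 0.6411 -0.1134  0.0897] 0.738
40 0 [ 0.625  -0.0998  0.0819] 0.565
30 0 [ 0.6114 -0.0832  0.0755] 0.401
20 0 [ 0.6006 -0.0642  0.0708] 0.242
12 0 [ 0.5943 -0.0481  0.0684] 0.181
6 0 [ 0.5908 -0.0358  0.0673] 0.181
3 0 [ 0.5895 -0.0294  0.0671] 0.181
0 0 [ 0.5884 -0.023   0.067 ] 0.181
scene [290 229   1   7   7] ztop 0.13727558798042208 7 ((698.91357421875, 52.6866340637207), (0.2493126392364502, 23.459402084350586), 65.22285461425781)
top [271 152   6   4  14] ztop 0.13566178818453953 14 ((693.66064453125, -59.5697021484375), (18.23457908630371, 7.359700679779053), 74.11170959472656)
{'time': 10.0, 'qpos': array([-5.59307792e-01,  2.84484939e-01,  1.54435445e+00, -4.63467932e-05,
        1.31258212e+00, -1.22062811e-01]), 'tool_pos': array([ 0.46204596, -0.19911651,  0.24884283]), 'tool_rot': array([3.14142824e+00, 6.53175459e-05, 1.13356317e+00])}
```

View pics/a2.png

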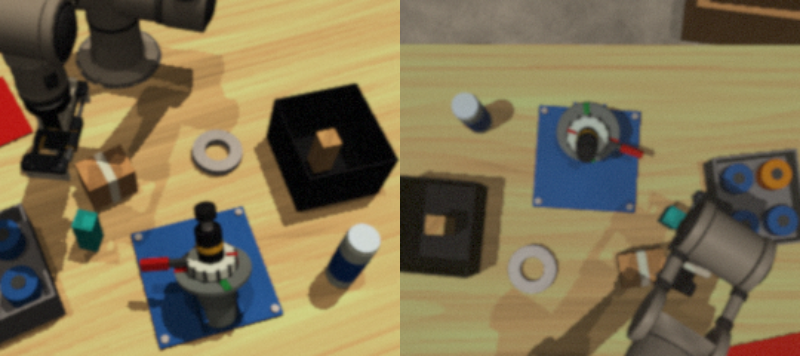

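The block stands upright in the bin (left half at (325,148), right half at (435,226)) and the base is clear. The handle is still at the red stripe, at (155,265). Now I move behind the handle with the fingers shut.

>>> {"name": "send_rows", "arguments": {
  "targets": [
    [0,0.048,0.01,0,0],
    [0,0.048,0.01,0,0],
    [0,0.048,0.01,0,0],
    [0,0.048,0.01,0,0],
    [0,0.048,0.018,-0.01,0]
  ]
}}

```text
time: 10.5
tool_pos: [0.7023, -0.1416, 0.2406]
tool_rot: [3.138, -0.0, 1.133]
contact_force: [1.4, -1.5, 1.2]
opening: 0.0003
grip_force: 0.0
```

>>> {"name": "send_rows", "arguments": {
  "targets": [
    [0,0,0,-0.04,0],
    [0,0,0,-0.04,0],
    [0,0,0,-0.03,0],
    [0,0,0,-0.02,0],
    [0,0,0,0,0]
  ]
}}

```text
time: 11.0
tool_pos: [0.6981, -0.1407, 0.1051]
tool_rot: [-3.134, 0.001, 1.133]
contact_force: [-0.7, 0.3, -0.1]
opening: 0.0004
grip_force: 0.0
```

>>> {"name": "send_rows", "arguments": {
  "targets": [
    [0,-0.011,0.006,0,0],
    [0,-0.011,0.0055,0,0],
    [0,-0.0105,0.003,-0.0055,-0.105],
    [0,-0.0105,0.0035,-0.0055,-0.105],
    [0,0,0,0,0]
  ]
}}

```text
time: 11.5
tool_pos: [0.657, -0.1235, 0.0999]
tool_rot: [3.14, -0.001, 0.921]
contact_force: [0.0, 0.3, -0.7]
opening: 0.0006
grip_force: 0.0
```

>>> {"name": "send_rows", "arguments": {
  "targets": [
    [0,-0.009,0.005,-0.0045,-0.09],
    [0,-0.009,0.005,-0.0045,-0.09],
    [0,-0.008,0.007,-0.004,-0.087],
    [0,-0.008,0.007,-0.004,-0.087],
    [0,0,0,0,0]
  ]
}}

```text
time: 12.0
tool_pos: [0.6234, -0.0995, 0.0822]
tool_rot: [3.141, -0.001, 0.569]
contact_force: [0.1, 0.6, -0.1]
opening: 0.0008
grip_force: 0.0
```

```bash
cat > look.py <<'E'
from h import *
from plan import O,Rz
import sys
n3=np.array([-.5,0,.866]);ef=np.array([-.866,0,-.5]);er=np.array([0,-1,0])
C=np.array([-.006,0,.1505])
for n in("scene","top"):
    p,d,K,T=grab(n);X=cloud(d,K,T);h=cv2.cvtColor(p,cv2.COLOR_RGB2HSV)
    H=np.concatenate([(X[...,:2]-O)@Rz,X[...,2:]],-1)-C
    u,v,w=H@ef,H@er,H@n3; r=np.hypot(u,v); a=np.degrees(np.arctan2(v,u))
    red=((h[...,0]<7)|(h[...,0]>172))&(h[...,1]>110)&(X[...,2]>.05); gr=(h[...,0]>45)&(h[...,0]<85)&(h[...,1]>100)
    for nm,m in(("grip",red&(r>.078)&(r<.14)&(abs(w)<.03)),("line",red&(r>.02)&(r<.05)&(abs(w-.011)<.012)),("green",gr&(r>.045)&(r<.08)&(abs(w)<.04))):
        if m.sum()>3:
            aa=a[m]; 
            if abs(np.median(aa))>120: aa=aa%360-180
            print(n,nm,m.sum(),"a",np.median(aa).round(1),aa.mean().round(1),"r",r[m].mean().round(4),"w",np.median(w[m]).round(4),"px",np.argwhere(m).mean(0)[::-1].round(1))
    z=p[110:230,210:330] if n=="top" else p[190:300,210:330]
    (o:=globals().setdefault("o",[])).append(cv2.resize(z[:,:,::-1],(400,400),interpolation=cv2.INTER_CUBIC))
cv2.imwrite(f"pics/{sys.argv[1]}.png",np.hstack(o))
E
python3 look.py b1
```

```text
scene grip 43 a 44.0 42.8 r 0.0885 w 0.0089 px [245.9 225.7]
scene line 25 a 39.9 35.1 r 0.0428 w 0.0119 px [284.1 236.9]
scene green 38 a 5.9 6.1 r 0.0601 w -0.0129 px [281.6 251.8]
top line 9 a 39.0 39.8 r 0.0431 w 0.0117 px [248.7 141.9]
top green 30 a 6.8 -4.1 r 0.06 w -0.0135 px [255.7 134.8]
```

>>> {"name": "send_rows", "arguments": {
  "targets": [
    [0,-0.006,0.0083,-0.0032,-0.082],
    [0,-0.006,0.0083,-0.0032,-0.082],
    [0,-0.0054,0.0095,-0.0024,-0.08],
    [0,-0.0054,0.0095,-0.0024,-0.08],
    [0,0,0,0,0]
  ]
}}

```text
time: 12.6
tool_pos: [0.6004, -0.064, 0.0702]
tool_rot: [3.142, 0.0, 0.245]
contact_force: [0.5, -0.7, 0.0]
opening: 0.0002
grip_force: 0.0
```

```bash
python3 look.py b2; sed -e 's/p,d,K,T=grab(n)/z0=np.load(n+"0.npz");p,d,K,T=[np.ascontiguousarray(z0[k]) for k in "pdKT"]/' -e '/imwrite/d' look.py > look0.py; echo start; python3 look0.py
```

```text
scene grip 36 a 24.7 23.5 r 0.0869 w 0.0073 px [253.3 220.8]
scene line 32 a 20.7 14.9 r 0.0421 w 0.0103 px [280.  239.7]
scene green 38 a 6.9 6.2 r 0.0594 w -0.0128 px [281.6 251.7]
top line 11 a 21.1 20.4 r 0.0425 w 0.0132 px [252.6 140.2]
top green 27 a 6.0 6.9 r 0.0595 w -0.0129 px [255.6 132.4]
start
scene grip 157 a 77.0 76.3 r 0.1053 w 0.0081 px [234.2 237.5]
scene line 16 a -105.7 -93.4 r 0.0405 w 0.0128 px [284.6 231.1]
scene green 38 a 5.9 5.9 r 0.0597 w -0.0124 px [281.5 251.7]
top grip 85 a 74.9 74.6 r 0.104 w 0.01 px [285.6 161.3]
top line 7 a -106.3 -106.3 r 0.0408 w 0.0133 px [244.9 148. ]
top green 31 a 5.9 -4.2 r 0.0595 w -0.0127 px [255.9 134.9]
```

View pics/b2.png

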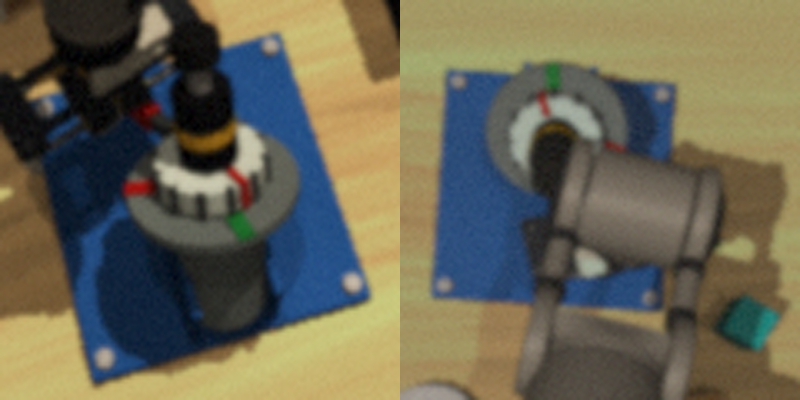

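The red line on the collar's back (left crop at (240,185), right crop at (545,103)) is nearing the green mark (left (240,222), right (553,77)). It reads 21° against 6° for the mark. At the start it read 74.5°, so the locked mark is 68.5° (1.2 rad) away from there, as described.

>>> {"name": "send_rows", "arguments": {
  "targets": [
    [0,-0.002,0.0055,-0.001,-0.03],
    [0,-0.002,0.0055,-0.001,-0.03],
    [0,-0.002,0.0055,-0.001,0],
    [0,-0.002,0.0055,0,0],
    [0,0,0,0,0]
  ]
}}

```text
time: 13.2
tool_pos: [0.5922, -0.042, 0.0671]
tool_rot: [-3.141, 0.0, 0.184]
contact_force: [0.3, 0.2, -0.7]
opening: 0.0004
grip_force: 0.1
```

```bash
python3 look.py b3
```

```text
scene grip 31 a 14.0 13.3 r 0.0878 w 0.0102 px [257.5 218.1]
scene line 27 a 9.6 7.0 r 0.0412 w 0.0113 px [278.1 240.6]
scene green 37 a 5.8 6.2 r 0.0604 w -0.0126 px [281.7 251.9]
top line 9 a 10.9 11.3 r 0.0417 w 0.0121 px [254.7 140. ]
top green 27 a 6.0 6.9 r 0.0604 w -0.0136 px [255.5 132.1]
```

>>> {"name": "send_rows", "arguments": {
  "targets": [
    [0,-0.0007,0.003,0,0],
    [0,-0.0007,0.003,0,0],
    [0,-0.0005,0.002,0,0],
    [0,0,0,0,0]
  ]
}}

```text
time: 13.7
tool_pos: [0.5902, -0.0342, 0.067]
tool_rot: [-3.142, 0.0, 0.182]
contact_force: [-0.2, -1.1, 0.7]
opening: 0.0008
grip_force: 0.5
```

```bash
python3 look.py b4
```

```text
scene grip 18 a 11.2 10.7 r 0.089 w 0.0088 px [258.6 217.6]
scene line 28 a 6.7 2.4 r 0.0415 w 0.0112 px [277.2 240.9]
scene green 38 a 6.3 6.4 r 0.0601 w -0.0129 px [281.7 251.8]
top line 10 a 5.9 7.1 r 0.0413 w 0.013 px [255.6 140.1]
top green 24 a 6.8 7.0 r 0.0601 w -0.0139 px [255.5 132.2]
```

>>> {"name": "send_rows", "arguments": {
  "targets": [
    [0,-0.001,-0.012,0,0],
    [0,-0.02,-0.02,0,0],
    [0,-0.03,-0.01,0.02,0],
    [0,-0.03,0,0.04,0],
    [0,-0.02,0,0.045,0]
  ]
}}

```text
time: 14.3
tool_pos: [0.4863, -0.0769, 0.1718]
tool_rot: [-3.139, 0.004, 0.181]
contact_force: [0.5, -0.1, 2.0]
opening: 0.0002
grip_force: 0.0
```

>>> {"name": "send_rows", "arguments": {
  "targets": [
    [0,-0.02,-0.04,0.02,0],
    [0,0,-0.045,0,0],
    [0,0,-0.045,0,0],
    [0,0,-0.045,0,0],
    [0,0,-0.02,0,0]
  ]
}}

```text
time: 14.8
tool_pos: [0.4685, -0.2754, 0.192]
tool_rot: [3.14, -0.0, 0.179]
contact_force: [0.1, 0.2, -0.9]
opening: 0.0004
grip_force: 0.0
```

```bash
python3 look.py b5
```

```text
scene grip 44 a 8.9 8.3 r 0.1055 w 0.0117 px [257.6 213.4]
scene line 28 a 6.1 7.1 r 0.0413 w 0.0114 px [278.1 240.9]
scene green 36 a 6.5 6.5 r 0.0596 w -0.013 px [281.7 251.8]
top grip 50 a 5.9 5.7 r 0.1025 w 0.0113 px [257.7 179.9]
top line 10 a 5.9 7.0 r 0.0414 w 0.0131 px [255.6 140.1]
top green 27 a 7.8 7.2 r 0.0605 w -0.0131 px [255.4 132.1]
```

View pics/b5.png

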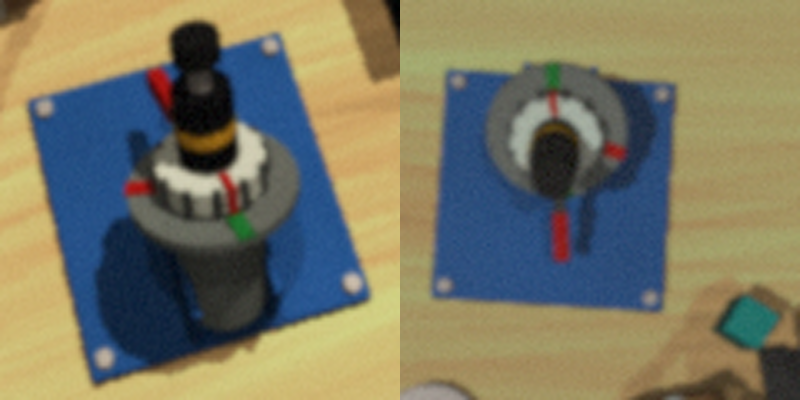

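The red line at the back (left crop at (232,195), right at (553,103)) meets the green mark (left (242,226), right (553,77)), and the handle (right (561,237)) points to the front. The arm is clear of everything.

```bash
python3 -c "
from cell import *
print(hand_in())"
```

```text
the job is handed in; nothing more can be done
None
```

The wooden block is standing in the scrap bin, the collar is at its locked mark to within about 1° as measured in the camera images, and the job was handed in after about 15 s of robot time; no verdict came back.

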